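# Preset the coil winder's turn counter

### The job

The next coil needs 47 turns. On the bench coil winder, roll the two black thumbwheels up by pushing their ridges away from you, a click at a time, until the digits at the red pointers read 47 (4 on the left wheel, 7 on the right one), then press the green button fully down so that the counter takes the new preset, and let go. Leave the cutters, spare bobbin and caliper lying where they are.

Things in the scene. Friction and masses are not known exactly. Their poses are not given: they have to be found in the camera images.
- winder: grey bench coil winder, fast on the bench; 224 (x) x 284 (y) x 140 mm; origin at the centre of its underside; its sloping panel faces -x (the operator), +y is the operator's left. Panel: 34 mm high at x = -106 mm, rising at 36 degrees to a flat ledge 88 mm high, x = -32 to +14 mm; behind it headstock (left, from x = +21 mm, 140 mm high), bobbin and tailstock
- tens_axle (a point): point fixed to the winder, on the left (tens) thumbwheel's axle, mid width, 51 mm above the bench; axes as the winder's. Both wheels: black, 18 mm wide, radius 22 mm, 29 mm over the ten ridges, which run straight across the rim, 4.2 mm thick, 36 degrees apart, a white digit between each two. The panel's face passes 13 mm from the axle
- units_axle (a point): the same for the right (units) wheel, 46 mm to the right of the left one. On both wheels the reading line between the red pointers lies 36 degrees from straight up towards -x (it faces the operator); when a digit rests there, ridges stand 18, 54 and 90 degrees from straight up towards -x, and 18 degrees towards +x
- tens (a joint): angle of the left (tens) wheel, rad: 0 when it reads 0, 0.6283 more per digit up (4 reads 2.513); stops below 0 and above 9. Grows as its top moves to the winder's +x: pushing a ridge from 54 to 18 degrees, towards +x and up, is one digit up. A sprung ball clicks it home at each digit, from half-way on; the push at the ridge takes about 4 N
- units (a joint): angle of the right (units) wheel in rad, counted and clicking in the same way (7 reads 4.398)
- load_button_top (a point): centre of the top face of the green round push button, 26 mm in diameter, on the ledge at the right behind the panel, 21 mm above the ledge; it is pressed straight down
- load_button (a joint): travel of the green button in m: 0 when out, 0.005 fully down; it springs back, and fully down takes 5 N
- cutters: side cutters with black grips, 56 x 156 x 14 mm, lying loose; origin at the centre of the underside
- spare_bobbin: yellow winding bobbin on a black arbor, 25 x 85 x 25 mm, lying loose; origin at the centre of the underside
- caliper: steel sliding caliper, 70 x 200 x 14 mm, lying loose; origin at the centre of the underside

How it is judged:
By the outcome, as a careful person would: the job done as asked, in the order asked, and still so for the second after the job is handed in, with the robot touching nothing.
It also fails if it takes over 58 s, if anything falls off the work surface, if the arm or the gripper's body presses on something with over 40 N, if the wrist force passes 120 N, or if a joint passes its speed limit or range.

### The arm

A 6-joint arm with a two-finger parallel gripper is mounted at the origin on a cart in front of the work surface, level with it; the furniture and walls round the work are solid. World frame = base frame: x ahead of the robot, y to its left, z up, the work surface at z = 0. Lengths are in m, angles in rad, forces in N, time in s.
With the tool pointing down it reaches from about 0.35 to 0.85 m from the base axis. Payload 8.1 kg.
Tool frame: the origin (TCP) lies between the finger pads; the fingertips stand bot.tips_ahead ahead of it and the grasp point (between the pads) lies 5 mm behind it (bot.tips_ahead is the distance from the TCP to the fingertips, in m); z points along the fingers, y is the direction in which the jaws open and shut (so a half turn about z gives the same grasp; the last joint's range is limited). The gripper opens to 93 mm and grips with 3 to 60 N. Pads are 15 mm wide; open, the fingers measure 128 mm over their backs; the gripper's body (75 mm by 188 mm) begins 65 mm behind the grasp point.
Start: joints at [-1.199, 0.13, 1.488, -0, 1.523, -0.085], TCP at [0.265, -0.538, 0.233] pointing down, gripper open.
Joint ranges: [-2.96, 2.96], [-0.89, 2.26], [0.02, 2.5], [-1.34, 4.48], [0, 2.73], [-2.66, 2.66]. Speed limits (rad/s): [2.39, 2.39, 2.79, 3.14, 3.14, 3.14].

### API

Orientations are given as a unit quaternion [w, x, y, z].
In Python, from bench import bot gives the robot as it stands.
- The arm moves only by the tool step_arm, never from a script. Its argument "steps" is text: rows parted by semicolons, each of 6 numbers parted by spaces: the shift along the tool's x, y, z normalised to -1 to 1, where 1 is 0.75 m, then the turn, a rotation vector about the tool's x, y, z normalised to -1 to 1, where 1 is 60 degrees. A call has 1 to 5 rows; each row is the pose to reach, as a shift and turn from the pose measured when the call began, along the tool's axes at that moment; what a row does not reach only later rows make up. A row lasts 1/12 s, in which the tool goes at most 41.7 mm and 7.16 degrees, less where a joint would pass 70% of its speed; a pose out of reach is approached as far as the arm can. A call with a number of a shift or a turn outside -1 to 1 is refused whole. A call with a gripper value outside its range is refused whole. "claw" is the closure, from -1 (fully open) to 1 (shut), so that 0 is half open, set as the call begins (left out, the last holds). The fingers move at their own pace and stop on an object; "newtons" is the grip in N (left out, the last holds). Time passes only in rows, so rows that repeat a pose let the fingers close. It gives the time, the measured TCP pose, the force and the opening at its end, in the units of the state.
- bot.read_state(): the state, without advancing time (a new reading comes with each control period).
- bot.capture(name): name is "scene" or "top" or "wrist"; returns a dict with "img" (384x512x3 uint8, blue, green, red), "z_map" (384x512 float32, m along the optical axis (not along the pixel's ray), 0 where there is no reading), "fx", "fy", "cx", "cy" (pixels), "xyz" and "rotation" of the camera in the world. Camera axes: x right, y down, z forward; pixel columns grow to the right and rows downward; lengths in m; the calibration is good to about 2 mm. The wrist camera is an equidistant fisheye: a pixel r from the principal point sees the ray r / f radians off the axis. A picture is of the moment at which its call begins.
- bot.sign_off(): hands the job in, once; it reports no verdict.
The state is a dict: "clock": time; "q": joint angles; "joint_vel": joint speeds; "joint_torque": joint torques, N m; "position": TCP position; "orientation": TCP orientation; "force": force on the tool from outside, world axes, zero at the start; "wrist_torque": the same for the moment, N m; "gripper_width": finger opening in m.
Only numpy, scipy, OpenCV 4.12 (cv2) and the standard library are available. Lean on these libraries where they do the work, as an engineer would, in place of code of your own. Each camera call takes 0.05 s, during which the arm holds its last target. There are 200 camera calls.

## Working session

There is one attempt and no reset: what is moved stays moved. The work goes in short steps, Python scripts to look and compute and a tool call to move; the robot and the scene stay as the last step left them, time stands still between calls to the robot, and variables do not carry over. Pictures are saved under pics/ and viewed, about 8 in all and at most 12, crops included, and the job is handed in when it is done.

Besides the shell and the picture viewer there is one more tool, called as a command line: name --argument value ..., lists and objects as JSON in quotes. step_arm: Moves the arm, as the interface text tells. Scaled input: -1 to 1 covers 0.75 m each way for a shift and 60 degrees each way for a turn. Its arguments: {"type":"object","properties":{"steps":{"type":"string"},"claw":{"type":"number"},"newtons":{"type":"number"}},"required":["steps"]}

```bash
mkdir -p pics; ls; python3 - <<'E'
from bench import bot
import cv2,pickle
for n in("scene","top"):
    c=bot.capture(n);cv2.imwrite(f"pics/{n}0.png",c["img"]);pickle.dump(c,open(n+".pkl","wb"))
    print(n,c["fx"],c["fy"],c["cx"],c["cy"],c["xyz"],c["rotation"])
print(bot.read_state(),bot.tips_ahead)
E
```

```text
pics
scene 433.2796776925426 433.2796776925426 260.50184892328906 199.45006554422582 [-0.16278638 -0.95746203  0.58806585] [-0.52109166  0.79983701 -0.24403255  0.17079915]
top 427.4141574126496 427.4141574126496 256.15489912728674 192.2726632275104 [ 0.29887118 -0.04214399  1.17742062] [ 0.0551047  -0.69572585  0.71286302 -0.06895886]
{'clock': 0.1, 'q': array([-1.19937919e+00,  1.31083220e-01,  1.48914970e+00,  2.21788641e-05,
        1.52302786e+00, -8.53715913e-02]), 'joint_vel': array([ 0.00070066, -0.00164173, -0.00160056,  0.00054793,  0.00193295,
       -0.00097074]), 'joint_torque': array([ 9.20341699e-04, -5.61340749e+01, -4.93095481e+01,  7.69363507e-02,
        2.91003613e-02, -3.66753045e-05]), 'position': array([ 0.26450474, -0.53800391,  0.23170515]), 'orientation': array([-8.27126331e-04,  9.74030972e-01,  2.26413273e-01, -1.07920575e-04]), 'force': array([-0.08083363, -0.0444183 ,  0.06057292]), 'wrist_torque': array([-0.01022727,  0.00488598,  0.01305356]), 'gripper_width': 0.09299246251755465} 0.014
```

View pics/scene0.png

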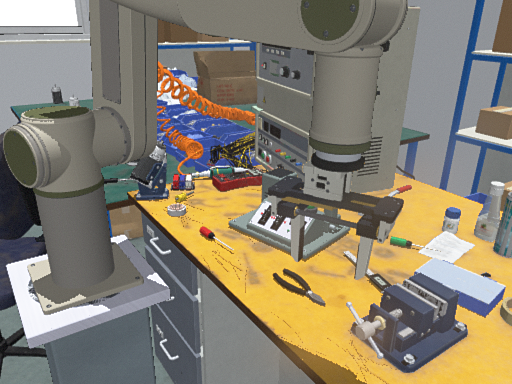

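View pics/top0.png

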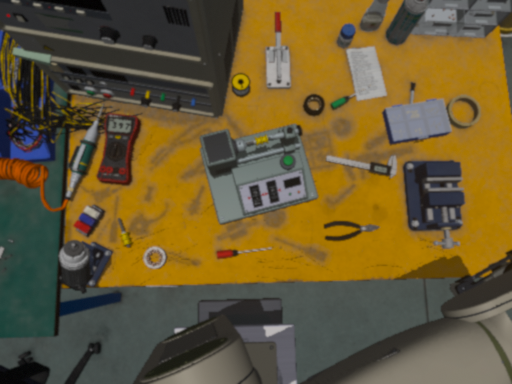

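The winder is at about (258,170) in the top view. The green button is at (288,160) and the wheels are near (255,194) and (271,190). I'll measure these next.

```bash
cat > h.py <<'E'
import numpy as np,cv2,pickle
from scipy.spatial.transform import Rotation as R
def rot(q): return R.from_quat(np.r_[q[1:],q[0]])
def ray(c,u,v,wrist=False):
    x,y=(u-c["cx"])/c["fx"],(v-c["cy"])/c["fy"]
    if wrist:
        r=np.hypot(x,y); d=np.stack([x*np.sinc(r/np.pi),y*np.sinc(r/np.pi),np.cos(r)],-1)
    else: d=np.stack([x,y,np.ones_like(x)],-1)
    return rot(c["rotation"]).apply(d)
def onplane(c,u,v,z,wrist=False):
    d=ray(c,np.float64(u),np.float64(v),wrist); return c["xyz"]+d*(z-c["xyz"][2])/d[...,2:3] if d.ndim>1 else c["xyz"]+d*(z-c["xyz"][2])/d[2]
def cloud(c):
    v,u=np.mgrid[0:384,0:512]; x,y=(u-c["cx"])/c["fx"],(v-c["cy"])/c["fy"]
    P=np.stack([x,y,np.ones_like(x)],-1)*c["z_map"][...,None]
    return rot(c["rotation"]).apply(P.reshape(-1,3)).reshape(384,512,3)+c["xyz"]
def blobs(mask,amin=3):
    n,l,s,ce=cv2.connectedComponentsWithStats(mask.astype(np.uint8))
    return [(ce[i],s[i]) for i in range(1,n) if s[i,4]>=amin]
E
python3 - <<'E'
from h import *
c=pickle.load(open("top.pkl","rb"));P=cloud(c);h=cv2.cvtColor(c["img"],cv2.COLOR_BGR2HSV)
roi=np.zeros((384,512),bool);roi[120:225,198:318]=1
g=roi&(abs(h[...,0].astype(int)-65)<20)&(h[...,1]>120)&(h[...,2]>50)
for ce,s in blobs(g,8):print("green",ce,s,onplane(c,*ce,.109),np.median(P[g],0))
r=roi&((h[...,0]<8)|(h[...,0]>172))&(h[...,1]>130)&(h[...,2]>60)
for ce,s in blobs(r,1):print("red",ce,s[4],P[int(ce[1]+.5),int(ce[0]+.5)])
# footprint: points of winder above 25mm
m=roi&(P[...,2]>.022)&(P[...,2]<.16)
m=cv2.morphologyEx(m.astype(np.uint8),cv2.MORPH_OPEN,np.ones((5,5)))>0
q=P[m][:,:2].astype(np.float32);print(cv2.minAreaRect(q),len(q))
crop=c["img"][120:225,190:325];cv2.imwrite("pics/top_crop.png",cv2.resize(crop,None,fx=5.5,fy=5.5,interpolation=cv2.INTER_CUBIC))
E
```

```text
green [287.79104478 160.10447761] [284 156   9   9  67] [ 0.57059746 -0.14933196  0.109     ] [ 0.57062686 -0.14962602  0.10816414]
((0.560300886631012, -0.07332152128219604), (0.2133461982011795, 0.263248085975647), 13.13916301727295) 5368
```

View pics/top_crop.png

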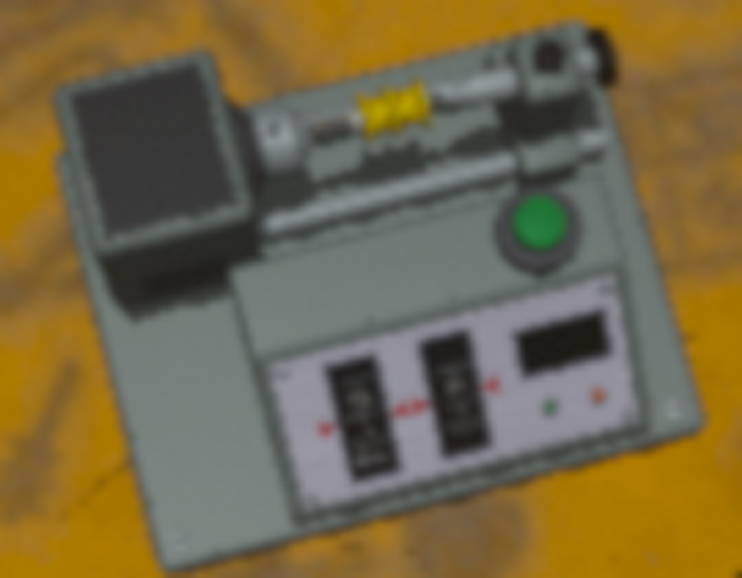

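The crop shows the green button at (540,222), the red pointers at (327,429), (410,408) and (490,385), and front corners at (165,568) and (700,430). The yaw is roughly +13°. Next I'll refine the pose.

```bash
python3 - <<'E'
from h import *
c=pickle.load(open("top.pkl","rb"));P=cloud(c)
f=lambda a,z:onplane(c,190+(a[0]+.5)/5.5-.5,120+(a[1]+.5)/5.5-.5,z)
a,b=f((327,429),.062),f((490,385),.062);d=b-a;print("pointers",a,b,np.linalg.norm(d),"yaw",np.degrees(np.arctan2(d[0],-d[1])))
for p in((410,408),):print("mid pointers",f(p,.062))
a,b=f((272,358),.083),f((615,272),.083);d=b-a;print("panel top",a,b,np.linalg.norm(d),np.degrees(np.arctan2(d[0],-d[1])))
a,b=f((300,520),.036),f((640,432),.036);d=b-a;print("panel bot",a,b,np.degrees(np.arctan2(d[0],-d[1])))
h=cv2.cvtColor(c["img"],cv2.COLOR_BGR2HSV);m=np.zeros((384,512),bool);m[173:215,238:308]=1
m&=(h[...,2]>120)&(h[...,1]<50);m=cv2.erode(m.astype(np.uint8),np.ones((3,3)))>0
X=P[m];o=np.median(X,0);
for k in range(3):
    A=np.c_[X[:,:2],np.ones(len(X))];s=np.linalg.lstsq(A,X[:,2],rcond=None)[0];r=X[:,2]-A@s;X=X[abs(r)<2.5*r.std()+1e-4]
print(len(X),s,"slope",np.degrees(np.arctan(np.hypot(*s[:2]))),"yaw",np.degrees(np.arctan2(s[1],s[0])),r.std())
for p in((165,568),(700,430)):print("front corner", [f(p,z).round(4) for z in(.01,.02,.034)],P[int(120+p[1]/5.5)-2,int(190+p[0]/5.5)])
E
```

```text
pointers [ 0.48276175 -0.04749728  0.062     ] [ 0.50248301 -0.12668727  0.062     ] 0.08160871000779443 yaw 13.984320173513433
mid pointers [ 0.49209449 -0.08771093  0.062     ]
panel top [ 0.51400251 -0.02211508  0.083     ] [ 0.55223608 -0.18688     0.083     ] 0.1691427975279842 13.064227168767722
panel bot [ 0.442308   -0.03340237  0.036     ] [ 0.48200143 -0.20184992  0.036     ] 13.259440759287356
679 [ 0.59636808  0.13606811 -0.22103208] slope 31.45387079246446 yaw 12.85266689819488 0.003552871770210742
front corner [array([0.4231, 0.0344, 0.01  ]), array([0.4221, 0.0338, 0.02  ]), array([0.4206, 0.0328, 0.034 ])] [0.42734621 0.03271746 0.01797503]
front corner [array([ 0.4865, -0.2359,  0.01  ]), array([ 0.4849, -0.2342,  0.02  ]), array([ 0.4826, -0.2319,  0.034 ])] [ 0.490644   -0.23566652  0.01501892]
```

step_arm --steps "0.509 -0.416 -0.01 0 0 0.217;0.509 -0.416 -0.01 0 0 0.217;0.509 -0.416 -0.01 0 0 0.217;0.509 -0.416 -0.01 0 0 0.217;0.509 -0.416 -0.01 0 0 0.217" --claw 1 --newtons 20

```text
clock: 0.52
position: [0.3512, -0.3471, 0.2351]
orientation: [-0.001, 0.993, 0.114, -0.0]
force: [1.1, -0.0, 0.4]
gripper_width: 0.0643
```

```bash
cat > go.py <<'E'
# usage: go.target(world xyz of TCP, yaw deg) -> prints scaled shift/turn
from h import *
from bench import bot
def target(p,yaw):
    s=bot.read_state();T=rot(s["orientation"])
    y=np.radians(yaw);G=R.from_matrix(np.array([[np.cos(y),np.sin(y),0],[np.sin(y),-np.cos(y),0],[0,0,-1]]))
    print("shift",(T.inv().apply(np.array(p)-s["position"])/.75).round(4),"turn",((T.inv()*G).as_rotvec(degrees=True)/60).round(4),
     "pos",s["position"].round(4),"t",s["clock"],"F",s["force"].round(1),"w",round(s["gripper_width"],4))
E
python3 -c "
import go;go.target((.45,-.09,.24),13.2)"
```

```text
shift [ 0.206  -0.3039 -0.0059] turn [-0.0023  0.0005 -0.0015] pos [ 0.3512 -0.3471  0.2351] t 0.5167 F [ 1.1 -0.   0.4] w 0.0643
```

step_arm --steps "0.206 -0.304 -0.006 0 0 0;0.206 -0.304 -0.006 0 0 0;0.206 -0.304 -0.006 0 0 0;0.206 -0.304 -0.006 0 0 0;0.206 -0.304 -0.006 0 0 0"

```text
clock: 0.93
position: [0.4255, -0.1523, 0.2388]
orientation: [-0.001, 0.993, 0.114, -0.0]
force: [1.0, -0.6, 0.9]
gripper_width: 0.031
```

step_arm --steps "0.068 -0.1 0 0 0 0;0.068 -0.1 0 0 0 0;0.068 -0.1 0 0 0 0;0.068 -0.1 0 0 0 0;0.068 -0.1 0 0 0 0"

```text
clock: 1.35
position: [0.4579, -0.0677, 0.2385]
orientation: [-0.001, 0.993, 0.115, -0.001]
force: [0.9, 0.5, -0.0]
gripper_width: 0.0016
```

```bash
python3 - <<'E'
import go;from h import *;from bench import bot
go.target((.45,-.09,.24),13.2)
c=bot.capture("wrist");cv2.imwrite("pics/w1.png",c["img"]);pickle.dump(c,open("w1.pkl","wb"));print(c["fx"],c["cx"],c["cy"],c["xyz"],c["rotation"],bot.read_state()["position"])
E
```

```text
shift [-0.017   0.0266 -0.002 ] turn [-0.0022  0.0016  0.0002] pos [ 0.4579 -0.0677  0.2385] t 1.35 F [ 0.9  0.5 -0. ] w 0.0016
297.3186396354542 253.89925695871864 192.91732560709852 [ 0.52424926 -0.05229146  0.39098316] [ 0.09720519  0.77776627 -0.61595937 -0.07889756] [ 0.45772378 -0.06847508  0.23859412]
```

View pics/w1.png

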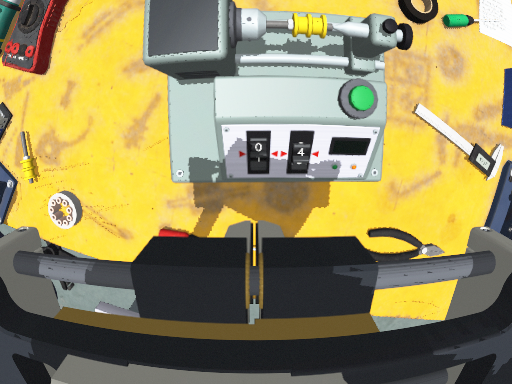

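The wrist view shows the left wheel reading 0 at (258,147) and the right one 4 at (300,152). The red pointers are at (241,153), (280,154) and (316,154), and the button is at (361,97). I'll zoom in and localise.

```bash
python3 - <<'E'
from h import *
c=pickle.load(open("w1.pkl","rb"));im=c["img"];h=cv2.cvtColor(im,cv2.COLOR_BGR2HSV)
roi=np.zeros((384,512),bool);roi[120:180,225:330]=1
r=roi&((h[...,0]<8)|(h[...,0]>172))&(h[...,1]>130)&(h[...,2]>80)
L=lambda p:R.from_euler("z",-13.2,degrees=True).apply(p)
for ce,s in blobs(r,4):
    p=onplane(c,*ce,.0615,True);print("red",ce.round(1),s,p.round(4),"rot",L(p).round(4))
roi[:]=0;roi[70:125,330:385]=1
g=roi&(abs(h[...,0].astype(int)-65)<20)&(h[...,1]>120)&(h[...,2]>50)
for ce,s in blobs(g,20):p=onplane(c,*ce,.109,True);print("green",ce,s,p,L(p))
for uv,z in (((173,181),.01),((380,181),.01),((173,181),.034),((222,172),.036),((380,178),.036)):
    p=onplane(c,*uv,z,True);print(uv,z,p.round(4),L(p).round(4))
cv2.imwrite("pics/w1c.png",cv2.resize(im[70:190,215:390],None,fx=4.5,fy=4.5,interpolation=cv2.INTER_CUBIC))
E
```

```text
red [274.9 153.1] [272 151   6   5  16] [ 0.4917 -0.0829  0.0615] rot [ 0.4598 -0.193   0.0615]
red [282.8 153.2] [281 151   6   5  18] [ 0.4937 -0.0915  0.0615] rot [ 0.4598 -0.2019  0.0615]
red [241.4 153.5] [240 152   5   4  13] [ 0.4826 -0.0467  0.0615] rot [ 0.4592 -0.1557  0.0615]
red [315.6 153.6] [313 152   6   5  17] [ 0.5023 -0.128   0.0615] rot [ 0.4598 -0.2393  0.0615]
green [360.80769231  97.63360324] [349  86  25  25 494] [ 0.57088764 -0.14749028  0.109     ] [ 0.52212463 -0.27395612  0.109     ]
(173, 181) 0.01 [0.42   0.0361 0.01  ] [ 0.4172 -0.0608  0.01  ]
(380, 181) 0.01 [ 0.4858 -0.2405  0.01  ] [ 0.4181 -0.3451  0.01  ]
(173, 181) 0.034 [0.4266 0.0305 0.034 ] [ 0.4223 -0.0677  0.034 ]
(222, 172) 0.036 [ 0.4521 -0.0283  0.036 ] [ 0.4337 -0.1307  0.036 ]
(380, 178) 0.036 [ 0.4922 -0.2263  0.036 ] [ 0.4275 -0.3328  0.036 ]
```

View pics/w1c.png

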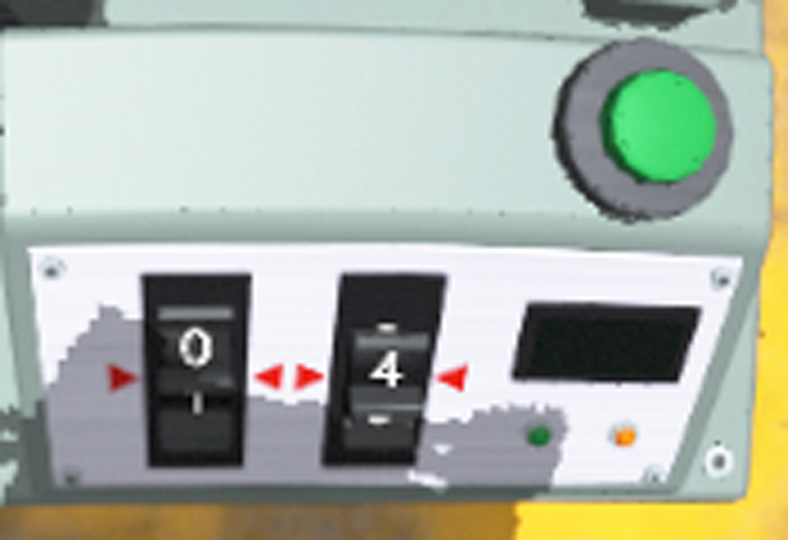

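```bash
python3 - <<'E'
from h import *
c=pickle.load(open("w1.pkl","rb"));L=R.from_euler("z",-13.2,degrees=True)
o=L.apply(c["xyz"]);A=np.array([.4673,.051])
def ang(a,r):
    d=L.apply(ray(c,215+a[0]/4.5,70+a[1]/4.5,True));p=o[[0,2]]-A;e=d[[0,2]]
    t=min(np.roots([e@e,2*p@e,p@p-r*r]).real);q=p+t*e;return np.degrees(np.arctan2(-q[0],q[1])).round(1),(o+t*d).round(4)
for n,a,r in(("L ridge up",(195,313),.029),("L ridge low",(197,380),.029),("L 0",(195,348),.0222),("L 1",(196,403),.0222),("R ridge up",(390,342),.029),("R low",(388,407),.029),("R 4",(385,371),.0222),("R up edge",(390,335),.029),("R low edge",(388,412),.029),):print(n,ang(a,r))
E
```

```text
L ridge up (np.float64(-17.6), array([ 0.4761, -0.1743,  0.0786]))
L ridge low (np.float64(13.9), array([ 0.4603, -0.1748,  0.0792]))
L 0 (np.float64(-0.0), array([ 0.4673, -0.1744,  0.0732]))
L 1 (np.float64(38.8), array([ 0.4534, -0.1748,  0.0683]))
R ridge up (np.float64(-5.0), array([ 0.4698, -0.2201,  0.0799]))
R low (np.float64(27.5), array([ 0.4539, -0.2205,  0.0767]))
R 4 (np.float64(13.5), array([ 0.4621, -0.2202,  0.0726]))
R up edge (np.float64(-8.3), array([ 0.4715, -0.2201,  0.0797]))
R low edge (np.float64(30.4), array([ 0.4526, -0.2207,  0.076 ]))
```

Cast back onto the wheels, the left one reads 1: its 0 sits at 0° and its 1 at 38°. The right one sits at about 4.6, possibly between clicks, so I'll check its phase again after the first push. Now I'll hover in front of the tens wheel.

```bash
cat >> go.py <<'E'
YAW=13.2;AX=.4673;YT,YU=-.1743,-.2206
def wheel(y,X,Z):  # leading face X, tip bottom Z relative to axle (mm)
    target(R.from_euler("z",YAW,degrees=True).apply([AX+X/1e3-.0075,y,.051+Z/1e3+.014]),YAW)
def phase(c,y,win=.0075):
    """angles (deg from up towards operator) of white digits on a wheel, from wrist image"""
    L=R.from_euler("z",YAW,degrees=True).inv();o=L.apply(c["xyz"]);rc=rot(c["rotation"]).inv()
    A=np.arange(-60,80,1.);S=np.linspace(-win,win,25);a,s=np.meshgrid(np.radians(A),S,indexing="ij")
    P=np.stack([AX-.0222*np.sin(a),y+s,.051+.0222*np.cos(a)],-1)-o
    d=rc.apply(L.inv().apply(P.reshape(-1,3)));t=np.arctan2(np.hypot(d[:,0],d[:,1]),d[:,2]);n=np.hypot(d[:,0],d[:,1])
    u=(c["cx"]+c["fx"]*t*d[:,0]/n).reshape(a.shape).astype("f4");v=(c["cy"]+c["fy"]*t*d[:,1]/n).reshape(a.shape).astype("f4")
    return A,cv2.remap(c["img"],u,v,cv2.INTER_LINEAR)
E
python3 - <<'E'
import go;from h import *
go.wheel(go.YT,-36,35)
c=pickle.load(open("w1.pkl","rb"))
I=[cv2.resize(go.phase(c,y)[1],(100,560),interpolation=cv2.INTER_LINEAR) for y in(go.YT,go.YU)]
for i in I:
    for a in range(-60,80,10):cv2.putText(i,str(a),(0,(a+60)*4),0,.35,(0,255,255))
cv2.imwrite("pics/un1.png",np.hstack([I[0],np.zeros((560,10,3),np.uint8),I[1]]))
E
```

```text
shift [-0.008   0.0046  0.1848] turn [-0.0021  0.0015 -0.0016] pos [ 0.4577 -0.0685  0.2386] t 1.4 F [0.6 0.3 1.1] w 0.0004
```

View pics/un1.png

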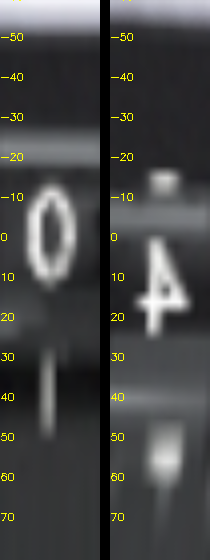

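The unrolled rims show the left wheel at 1, clicked home. The right wheel is off its click at about 4.65, with its 4 at 12° instead of 0°. I'll do the tens first, with 3 clicks.

step_arm --steps "-0.008 0.005 0.06 -0.002 0.0015 -0.0016;-0.008 0.005 0.12 -0.002 0.0015 -0.0016;-0.008 0.005 0.16 -0.002 0.0015 -0.0016;-0.008 0.005 0.185 -0.002 0.0015 -0.0016;-0.008 0.005 0.185 -0.002 0.0015 -0.0016"

```text
clock: 1.82
position: [0.4479, -0.0741, 0.0944]
orientation: [-0.002, 0.994, 0.114, -0.004]
force: [-0.7, -0.4, -0.7]
gripper_width: 0.0009
```

```bash
python3 -c "
import go
go.wheel(go.YT,-34,12)
go.wheel(go.YT,-25,13)"
```

```text
shift [ 0.0091 -0.      0.0231] turn [-0.0041  0.0081 -0.0027] pos [ 0.4479 -0.0741  0.0944] t 1.8167 F [-0.7 -0.4 -0.7] w 0.0009
shift [ 0.0211 -0.0001  0.0217] turn [-0.0041  0.0081 -0.0027] pos [ 0.4479 -0.0741  0.0944] t 1.8167 F [-0.7 -0.4 -0.7] w 0.0009
```

step_arm --steps "0.005 0 0.012 -0.004 0.008 -0.003;0.009 0 0.0231 -0.004 0.008 -0.003;0.009 0 0.0231 -0.004 0.008 -0.003;0.009 0 0.0231 -0.004 0.008 -0.003;0.009 0 0.0231 -0.004 0.008 -0.003"

```text
clock: 2.23
position: [0.4552, -0.0731, 0.0784]
orientation: [0.0, 0.993, 0.115, 0.001]
force: [-0.0, 0.2, -0.9]
gripper_width: 0.0009
```

```bash
python3 -c "
import go
go.wheel(go.YT,-34,12)
for p in((-25,13),(-18.7,19),(-13.7,22),(-11,23.5)):go.wheel(go.YT,*p)"
```

```text
shift [-0.0009 -0.0011  0.0018] turn [ 0.0007 -0.0013 -0.0002] pos [ 0.4552 -0.0731  0.0784] t 2.2333 F [-0.   0.2 -0.9] w 0.0009
shift [ 0.0111 -0.0011  0.0005] turn [ 0.0007 -0.0013 -0.0002] pos [ 0.4552 -0.0731  0.0784] t 2.2333 F [-0.   0.2 -0.9] w 0.0009
shift [ 0.0196 -0.0011 -0.0075] turn [ 0.0007 -0.0013 -0.0002] pos [ 0.4552 -0.0731  0.0784] t 2.2333 F [-0.   0.2 -0.9] w 0.0009
shift [ 0.0262 -0.0011 -0.0115] turn [ 0.0007 -0.0013 -0.0002] pos [ 0.4552 -0.0731  0.0784] t 2.2333 F [-0.   0.2 -0.9] w 0.0009
shift [ 0.0298 -0.0011 -0.0135] turn [ 0.0007 -0.0013 -0.0002] pos [ 0.4552 -0.0731  0.0784] t 2.2333 F [-0.   0.2 -0.9] w 0.0009
```

step_arm --steps "0.006 -0.001 0.001 0 0 0;0.011 -0.001 0 0 0 0;0.015 -0.001 -0.003 0 0 0;0.0196 -0.001 -0.0075 0 0 0;0.0196 -0.001 -0.0075 0 0 0"

```text
clock: 2.65
position: [0.4698, -0.0692, 0.0849]
orientation: [0.001, 0.993, 0.115, 0.001]
force: [0.3, 0.4, 0.5]
gripper_width: 0.0007
```

```bash
python3 -c "
import go
for p in((-18.7,19),(-13.7,22),(-11,23.5),(-10,36),(-36,36)):go.wheel(go.YT,*p)"
```

```text
shift [-0.0007 -0.0005  0.0012] turn [ 0.0014 -0.001   0.    ] pos [ 0.4698 -0.0692  0.0849] t 2.65 F [0.3 0.4 0.5] w 0.0007
shift [ 0.006  -0.0005 -0.0027] turn [ 0.0014 -0.001   0.    ] pos [ 0.4698 -0.0692  0.0849] t 2.65 F [0.3 0.4 0.5] w 0.0007
shift [ 0.0096 -0.0005 -0.0047] turn [ 0.0014 -0.001   0.    ] pos [ 0.4698 -0.0692  0.0849] t 2.65 F [0.3 0.4 0.5] w 0.0007
shift [ 0.0109 -0.0005 -0.0214] turn [ 0.0014 -0.001   0.    ] pos [ 0.4698 -0.0692  0.0849] t 2.65 F [0.3 0.4 0.5] w 0.0007
shift [-0.0237 -0.0005 -0.0214] turn [ 0.0014 -0.001   0.    ] pos [ 0.4698 -0.0692  0.0849] t 2.65 F [0.3 0.4 0.5] w 0.0007
```

step_arm --steps "0.003 0 -0.001 0 0 0;0.006 0 -0.0027 0 0 0;0.0096 0 -0.0047 0 0 0;0.0096 0 -0.0047 0 0 0;0.0096 0 -0.0047 0 0 0"

```text
clock: 3.07
position: [0.477, -0.0675, 0.0885]
orientation: [0.001, 0.993, 0.115, 0.001]
force: [-0.8, 0.0, 1.0]
gripper_width: 0.0006
```

step_arm --steps "0 0 -0.01 0 0 0;0 0 -0.018 0 0 0;-0.02 0 -0.018 0 0 0;-0.034 0 -0.017 0 0 0;-0.034 0 -0.017 0 0 0"

```text
clock: 3.48
position: [0.4513, -0.0735, 0.1018]
orientation: [0.001, 0.993, 0.115, 0.001]
force: [-0.8, 0.7, 0.5]
gripper_width: 0.0003
```

```bash
cat > look.py <<'E'
import go,sys;from h import *;from bench import bot
c=bot.capture("wrist");pickle.dump(c,open("w.pkl","wb"))
I=[cv2.resize(go.phase(c,y)[1],(100,560),interpolation=cv2.INTER_LINEAR) for y in(go.YT,go.YU)]
for i in I:
    g=i[:,20:80].max(2).reshape(140,4,60).max((1,2)) # brightest per degree
    w=[a-60 for a in range(140) if g[a]>150];print(w)
    for a in range(-60,80,10):cv2.putText(i,str(a),(0,(a+60)*4),0,.35,(0,255,255))
near=cv2.resize(c["img"][100:200,200:350],None,fx=3.7,fy=5.6,interpolation=cv2.INTER_CUBIC)[:560]
cv2.imwrite(sys.argv[1],np.hstack([I[0],np.zeros((560,10,3),np.uint8),I[1],near]))
go.wheel(go.YT,-34,12)
for p in((-25,13),(-18.7,19),(-11,23.5)):go.wheel(go.YT,*p)
E
python3 look.py pics/l2.png
```

```text
[-60, -59, -58, -15, -14, -13, -12, -11, -10, -9, -8, -7, -6, -5, -4, -3, -2, -1, 0, 1, 2, 3, 4, 5, 6, 7, 8, 38, 39, 40, 41, 42]
[-60, -59, -17, -16, -15, -14, -13, -1, 0, 1, 2, 3, 4, 5, 6, 7, 8, 9, 10, 11, 12, 13, 14, 15, 16, 17, 18, 19, 20, 21, 22]
shift [ 0.0031 -0.0007  0.0333] turn [ 0.0018 -0.0019 -0.0004] pos [ 0.4521 -0.0735  0.1019] t 3.5333 F [-0.1  0.9  1. ] w 0.0002
shift [ 0.0151 -0.0007  0.032 ] turn [ 0.0018 -0.0019 -0.0004] pos [ 0.4521 -0.0735  0.1019] t 3.5333 F [-0.1  0.9  1. ] w 0.0002
shift [ 0.0236 -0.0007  0.024 ] turn [ 0.0018 -0.0019 -0.0004] pos [ 0.4521 -0.0735  0.1019] t 3.5333 F [-0.1  0.9  1. ] w 0.0002
shift [ 0.0338 -0.0007  0.018 ] turn [ 0.0018 -0.0019 -0.0004] pos [ 0.4521 -0.0735  0.1019] t 3.5333 F [-0.1  0.9  1. ] w 0.0002
```

View pics/l2.png

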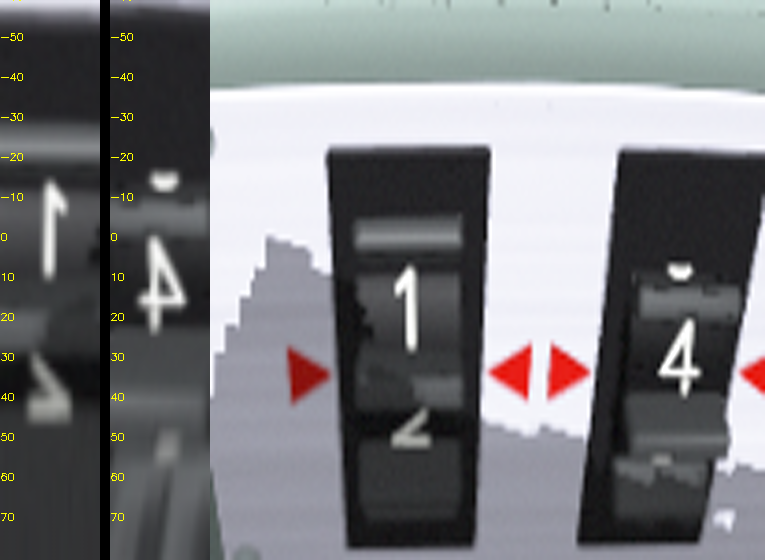

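That was one click: the unrolled left rim now has 1 at -3° and 2 at about 37°, so it reads 2. I'll repeat the cycle for digit 3.

step_arm --steps "0.003 -0.0007 0.012 0 0 0;0.003 -0.0007 0.024 0 0 0;0.003 -0.0007 0.0335 0 0 0;0.003 -0.0007 0.0335 0 0 0;0.003 -0.0007 0.0335 0 0 0"

```text
clock: 3.95
position: [0.4535, -0.0721, 0.0756]
orientation: [0.0, 0.993, 0.115, -0.0]
force: [-0.0, 0.3, 0.4]
gripper_width: 0.0005
```

step_arm --steps "0.006 0 0 0 0 0;0.011 0 0 0 0 0;0.0155 0 -0.003 0 0 0;0.0196 0 -0.008 0 0 0;0.0196 0 -0.008 0 0 0"

```text
clock: 4.37
position: [0.469, -0.0688, 0.0825]
orientation: [0.001, 0.993, 0.115, 0.001]
force: [-0.9, -0.3, 0.7]
gripper_width: 0.0005
```

step_arm --steps "0.003 0 -0.001 0 0 0;0.006 0 -0.003 0 0 0;0.0098 0 -0.005 0 0 0;0.0098 0 -0.005 0 0 0;0.0098 0 -0.005 0 0 0"

```text
clock: 4.78
position: [0.4764, -0.0671, 0.0864]
orientation: [0.001, 0.993, 0.115, 0.001]
force: [-0.2, -0.8, 0.1]
gripper_width: 0.0004
```

step_arm --steps "0 0 -0.01 0 0 0;0 0 -0.018 0 0 0;-0.02 0 -0.018 0 0 0;-0.034 0 -0.017 0 0 0;-0.034 0 -0.017 0 0 0"

```text
clock: 5.2
position: [0.4506, -0.0731, 0.0996]
orientation: [0.001, 0.993, 0.115, 0.001]
force: [-0.6, 0.4, 0.3]
gripper_width: 0.0002
```

```bash
python3 look.py pics/l3.png
```

```text
[-60, -59, -58, -15, -14, -13, -12, -11, -10, -9, -8, -7, -6, -5, -4, -3, -2, -1, 0, 1, 2, 3, 4, 5, 6, 7, 8, 9, 30, 31, 32, 33, 41, 42]
[-60, -17, -16, -15, -14, -1, 0, 1, 2, 3, 4, 5, 6, 7, 8, 9, 10, 11, 12, 13, 14, 15, 16, 17, 18, 19, 20, 21, 22]
shift [0.0038 0.     0.0304] turn [ 0.0017 -0.0022 -0.0005] pos [ 0.4515 -0.0731  0.0998] t 5.25 F [0.5 0.5 0.7] w 0.0007
shift [0.0158 0.     0.0291] turn [ 0.0017 -0.0022 -0.0005] pos [ 0.4515 -0.0731  0.0998] t 5.25 F [0.5 0.5 0.7] w 0.0007
shift [0.0243 0.0001 0.0211] turn [ 0.0017 -0.0022 -0.0005] pos [ 0.4515 -0.0731  0.0998] t 5.25 F [0.5 0.5 0.7] w 0.0007
shift [0.0345 0.0001 0.0151] turn [ 0.0017 -0.0022 -0.0005] pos [ 0.4515 -0.0731  0.0998] t 5.25 F [0.5 0.5 0.7] w 0.0007
```

step_arm --steps "0.004 0 0.011 0 0 0;0.004 0 0.022 0 0 0;0.004 0 0.0295 0 0 0;0.004 0 0.0295 0 0 0;0.004 0 0.0295 0 0 0"

```text
clock: 5.67
position: [0.4539, -0.0721, 0.0766]
orientation: [0.0, 0.993, 0.115, 0.0]
force: [0.9, -0.2, 0.9]
gripper_width: 0.0002
```

step_arm --steps "0.006 0 0 0 0 0;0.011 0 0 0 0 0;0.0155 0 -0.003 0 0 0;0.0196 0 -0.008 0 0 0;0.0196 0 -0.008 0 0 0"

```text
clock: 6.08
position: [0.4693, -0.0688, 0.0835]
orientation: [0.001, 0.993, 0.115, 0.001]
force: [-0.4, -0.4, 1.4]
gripper_width: 0.0007
```

step_arm --steps "0.003 0 -0.001 0 0 0;0.006 0 -0.003 0 0 0;0.0098 0 -0.005 0 0 0;0.0098 0 -0.005 0 0 0;0.0098 0 -0.005 0 0 0"

```text
clock: 6.5
position: [0.4766, -0.0671, 0.0874]
orientation: [0.001, 0.993, 0.115, 0.001]
force: [-0.2, 0.8, 0.5]
gripper_width: 0.0003
```

step_arm --steps "0 0 -0.01 0 0 0;0 0 -0.018 0 0 0;-0.02 0 -0.018 0 0 0;-0.034 0 -0.018 0 0 0;-0.034 0 -0.018 0 0 0"

```text
clock: 6.92
position: [0.4509, -0.0732, 0.1014]
orientation: [0.001, 0.993, 0.115, 0.001]
force: [-0.3, 0.3, 0.3]
gripper_width: 0.0007
```

```bash
python3 look.py pics/l4.png;python3 -c "
import go
go.wheel(go.YU,-36,34)
go.wheel(go.YU,-38,12)"
```

```text
[-60, -59, -58, -57, -15, -14, -13, -12, -11, -10, -9, -8, -7, -6, -5, -4, -3, -2, -1, 0, 1, 2, 3, 4, 5, 6, 7, 8, 9, 33, 34, 35, 36, 37]
[-60, -17, -16, -15, -14, -1, 0, 1, 2, 3, 4, 5, 6, 7, 8, 9, 10, 11, 12, 13, 14, 15, 16, 17, 18, 19, 20, 21, 22, 53, 54]
shift [ 0.0035 -0.0001  0.0327] turn [ 0.0018 -0.0026 -0.0006] pos [ 0.4518 -0.0731  0.1015] t 6.9667 F [ 0.2 -0.8 -0.1] w 0.0005
shift [ 0.0155 -0.0001  0.0314] turn [ 0.0018 -0.0026 -0.0006] pos [ 0.4518 -0.0731  0.1015] t 6.9667 F [ 0.2 -0.8 -0.1] w 0.0005
shift [ 0.0239 -0.0001  0.0234] turn [ 0.0018 -0.0026 -0.0006] pos [ 0.4518 -0.0731  0.1015] t 6.9667 F [ 0.2 -0.8 -0.1] w 0.0005
shift [ 0.0342 -0.0001  0.0175] turn [ 0.0018 -0.0026 -0.0006] pos [ 0.4518 -0.0731  0.1015] t 6.9667 F [ 0.2 -0.8 -0.1] w 0.0005
shift [0.0009 0.0617 0.0035] turn [ 0.0018 -0.0026 -0.0006] pos [ 0.4518 -0.0731  0.1015] t 6.9667 F [ 0.2 -0.8 -0.1] w 0.0005
shift [-0.0018  0.0616  0.0328] turn [ 0.0018 -0.0026 -0.0006] pos [ 0.4518 -0.0731  0.1015] t 6.9667 F [ 0.2 -0.8 -0.1] w 0.0005
```

View pics/l4.png

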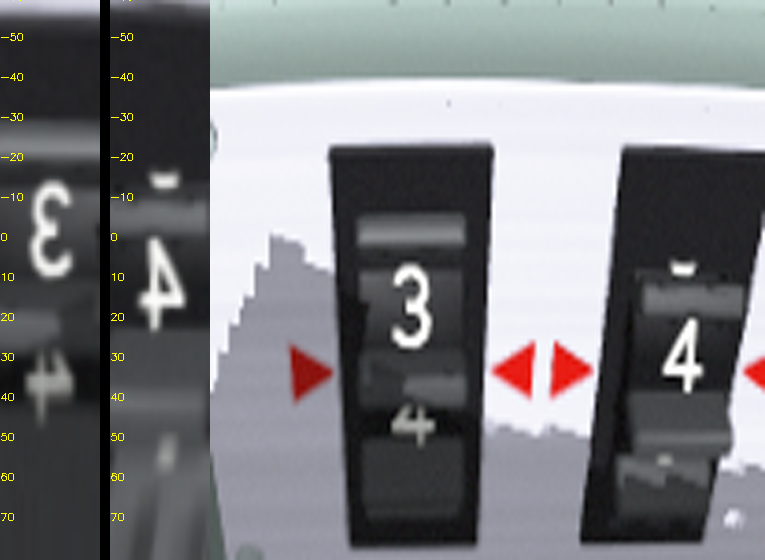

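The left wheel now reads 4, with its 4 at 36° and 3 at -3°. The right wheel still has its 4 at 12°, so its next ridge stands near 67°. I'll move across and start that push lower.

step_arm --steps "-0.002 0.03 0 0 0 0;-0.002 0.0617 0 0 0 0;-0.002 0.0617 0.015 0 0 0;-0.002 0.0617 0.03 0 0 0;-0.002 0.0617 0.036 0 0 0"

```text
clock: 7.38
position: [0.46, -0.1178, 0.0726]
orientation: [-0.0, 0.993, 0.114, 0.0]
force: [0.1, 0.4, 0.2]
gripper_width: 0.0006
```

```bash
python3 -c "
import go
for p in((-36,7),(-29,8),(-25,12),(-18.7,18.5),(-13.7,22),(-11,23.5)):go.wheel(go.YU,*p)"
```

```text
shift [0.0038 0.0012 0.0008] turn [ 0.0001 -0.0008 -0.0013] pos [ 0.46   -0.1178  0.0726] t 7.3833 F [0.1 0.4 0.2] w 0.0006
shift [ 0.0131  0.0011 -0.0006] turn [ 0.0001 -0.0008 -0.0013] pos [ 0.46   -0.1178  0.0726] t 7.3833 F [0.1 0.4 0.2] w 0.0006
shift [ 0.0184  0.0011 -0.0059] turn [ 0.0001 -0.0008 -0.0013] pos [ 0.46   -0.1178  0.0726] t 7.3833 F [0.1 0.4 0.2] w 0.0006
shift [ 0.0268  0.0011 -0.0146] turn [ 0.0001 -0.0008 -0.0013] pos [ 0.46   -0.1178  0.0726] t 7.3833 F [0.1 0.4 0.2] w 0.0006
shift [ 0.0335  0.0011 -0.0192] turn [ 0.0001 -0.0008 -0.0013] pos [ 0.46   -0.1178  0.0726] t 7.3833 F [0.1 0.4 0.2] w 0.0006
shift [ 0.0371  0.0011 -0.0212] turn [ 0.0001 -0.0008 -0.0013] pos [ 0.46   -0.1178  0.0726] t 7.3833 F [0.1 0.4 0.2] w 0.0006
```

step_arm --steps "0.007 0.001 0 0 0 0;0.013 0.001 0 0 0 0;0.016 0.001 -0.003 0 0 0;0.0186 0.001 -0.006 0 0 0;0.0186 0.001 -0.006 0 0 0"

```text
clock: 7.8
position: [0.4741, -0.115, 0.078]
orientation: [0.0, 0.993, 0.115, 0.0]
force: [-4.5, 0.6, 1.9]
gripper_width: 0.0004
```

step_arm --steps "-0.014 0 0 0 0 0;-0.014 0 -0.02 0 0 0;-0.014 0 -0.03 0 0 0;-0.014 0 -0.03 0 0 0;-0.014 0 -0.03 0 0 0"

```text
clock: 8.22
position: [0.4651, -0.1176, 0.1016]
orientation: [0.001, 0.993, 0.115, 0.002]
force: [-0.4, 0.2, 0.3]
gripper_width: 0.0003
```

```bash
sed -i 's/go.wheel(go.YT/go.wheel(go.YU/g' look.py; python3 look.py pics/l5.png
```

```text
[-60, -59, -58, -57, -56, -55, -15, -14, -13, -12, -11, -10, -9, -8, -7, -6, -5, -4, -3, -2, -1, 0, 1, 2, 3, 4, 5, 6, 7, 8, 9, 29, 30, 31, 32, 33, 34, 35, 36, 37, 38, 39, 40, 41, 42, 43, 44, 45]
[-60, -59, -58, -57, -15, -14, -13, -12, -11, -10, -9, -8, -7, -6, -5, -4, -3, -2, -1, 0, 1, 2, 3, 4, 5, 39, 40, 41]
shift [0.0004 0.0003 0.0318] turn [ 0.0009 -0.0017 -0.0002] pos [ 0.4645 -0.1174  0.1008] t 8.2667 F [0.1 0.3 0.7] w 0.0004
shift [0.0124 0.0003 0.0305] turn [ 0.0009 -0.0017 -0.0002] pos [ 0.4645 -0.1174  0.1008] t 8.2667 F [0.1 0.3 0.7] w 0.0004
shift [0.0208 0.0003 0.0225] turn [ 0.0009 -0.0017 -0.0002] pos [ 0.4645 -0.1174  0.1008] t 8.2667 F [0.1 0.3 0.7] w 0.0004
shift [0.0311 0.0003 0.0165] turn [ 0.0009 -0.0017 -0.0002] pos [ 0.4645 -0.1174  0.1008] t 8.2667 F [0.1 0.3 0.7] w 0.0004
```

The 4 on the right wheel has moved from 12° to -5°, so that wheel is home at 5. It needs two more clicks.

step_arm --steps "0.0004 0 0.012 0 0 0;0.0004 0 0.023 0 0 0;0.0004 0 0.031 0 0 0;0.0004 0 0.031 0 0 0;0.0004 0 0.031 0 0 0"

```text
clock: 8.68
position: [0.4639, -0.117, 0.0762]
orientation: [-0.0, 0.993, 0.115, -0.0]
force: [0.7, 0.2, -0.5]
gripper_width: 0.0004
```

step_arm --steps "0.006 0 0 0 0 0;0.011 0 0 0 0 0;0.0155 0 -0.003 0 0 0;0.0196 0 -0.008 0 0 0;0.0196 0 -0.008 0 0 0"

```text
clock: 9.1
position: [0.4793, -0.1137, 0.0831]
orientation: [-0.0, 0.993, 0.115, 0.0]
force: [0.1, -1.0, 0.7]
gripper_width: 0.0007
```

step_arm --steps "0.003 0 -0.001 0 0 0;0.006 0 -0.003 0 0 0;0.0098 0 -0.005 0 0 0;0.0098 0 -0.005 0 0 0;0.0098 0 -0.005 0 0 0"

```text
clock: 9.52
position: [0.4868, -0.112, 0.0871]
orientation: [0.0, 0.993, 0.115, 0.001]
force: [0.2, -0.6, -0.3]
gripper_width: 0.0005
```

step_arm --steps "0 0 -0.01 0 0 0;0 0 -0.018 0 0 0;-0.02 0 -0.018 0 0 0;-0.034 0 -0.018 0 0 0;-0.034 0 -0.018 0 0 0"

```text
clock: 9.93
position: [0.461, -0.1181, 0.1012]
orientation: [0.0, 0.993, 0.115, 0.001]
force: [-0.3, -0.9, 0.3]
gripper_width: 0.0006
```

```bash
python3 look.py pics/l6.png
```

```text
[-60, -59, -58, -15, -14, -13, -12, -11, -10, -9, -8, -7, -6, -5, -4, -3, -2, -1, 0, 1, 2, 3, 4, 5, 6, 7, 8, 9, 29, 30, 31, 32, 33, 34, 35, 36, 37, 38, 39, 40, 41, 42, 43, 44]
[-16, -15, -14, -13, -12, -11, -10, -9, -8, -7, -6, -5, -4, -3, -2, -1, 0, 1, 2, 3, 4, 5, 6, 7, 8, 38]
shift [0.0041 0.0002 0.0324] turn [ 0.0008 -0.0018 -0.0006] pos [ 0.4618 -0.118   0.1013] t 9.9833 F [ 0.9 -0.5  0. ] w 0.0004
shift [0.0161 0.0002 0.0311] turn [ 0.0008 -0.0018 -0.0006] pos [ 0.4618 -0.118   0.1013] t 9.9833 F [ 0.9 -0.5  0. ] w 0.0004
shift [0.0245 0.0002 0.0231] turn [ 0.0008 -0.0018 -0.0006] pos [ 0.4618 -0.118   0.1013] t 9.9833 F [ 0.9 -0.5  0. ] w 0.0004
shift [0.0348 0.0002 0.0171] turn [ 0.0008 -0.0018 -0.0006] pos [ 0.4618 -0.118   0.1013] t 9.9833 F [ 0.9 -0.5  0. ] w 0.0004
```

View pics/l6.png

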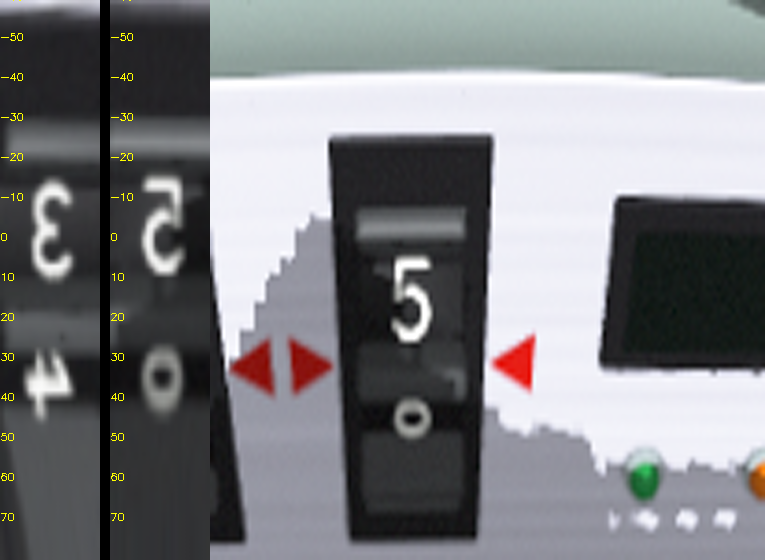

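The left wheel holds 4 and the right one now reads 6: its 5 is at -3° and the lower part of the 6 shows at 36°. One more click is needed.

step_arm --steps "0.004 0 0.011 0 0 0;0.004 0 0.022 0 0 0;0.004 0 0.0315 0 0 0;0.004 0 0.0315 0 0 0;0.004 0 0.0315 0 0 0"

```text
clock: 10.4
position: [0.4641, -0.1169, 0.0764]
orientation: [-0.0, 0.993, 0.115, -0.0]
force: [0.0, 0.3, -0.8]
gripper_width: 0.0005
```

step_arm --steps "0.006 0 0 0 0 0;0.011 0 0 0 0 0;0.0155 0 -0.003 0 0 0;0.0196 0 -0.008 0 0 0;0.0196 0 -0.008 0 0 0"

```text
clock: 10.82
position: [0.4795, -0.1136, 0.0833]
orientation: [-0.0, 0.993, 0.115, 0.001]
force: [0.7, 0.3, 0.5]
gripper_width: 0.0002
```

step_arm --steps "0.003 0 -0.001 0 0 0;0.006 0 -0.003 0 0 0;0.0098 0 -0.005 0 0 0;0.0098 0 -0.005 0 0 0;0.0098 0 -0.005 0 0 0"

```text
clock: 11.23
position: [0.487, -0.1119, 0.0873]
orientation: [0.0, 0.993, 0.115, 0.001]
force: [0.5, 0.5, -1.0]
gripper_width: 0.0005
```

step_arm --steps "0 0 -0.01 0 0 0;0 0 -0.018 0 0 0;-0.02 0 -0.02 0 0 0;-0.03 0 -0.06 0 0 0;-0.03 0 -0.08 0 0 0"

```text
clock: 11.65
position: [0.4642, -0.1174, 0.1494]
orientation: [0.0, 0.993, 0.115, 0.001]
force: [0.1, 0.2, 1.4]
gripper_width: 0.0006
```

```bash
python3 look.py pics/l7.png; python3 - <<'E'
import go;from h import *
c=pickle.load(open("w.pkl","rb"));h=cv2.cvtColor(c["img"],cv2.COLOR_BGR2HSV)
g=(abs(h[...,0].astype(int)-65)<20)&(h[...,1]>120)&(h[...,2]>50)
for ce,s in blobs(g,200):
  p=onplane(c,*ce,.109,True);print("green",ce,s,p)
go.target((.5708,-.1485,.16),13.2);go.target((.5708,-.1485,.109+.014),13.2)
t=pickle.load(open("top.pkl","rb"));P=cloud(t)
print((P[150:172:2,278:300:2,2]*1e3).round())
E
```

```text
[-60, -59, -58, -57, -15, -14, -13, -12, -11, -10, -9, -8, -7, -6, -5, -4, -3, -2, -1, 0, 1, 2, 3, 4, 5, 6, 7, 8, 28, 29, 30, 31, 32, 33, 34, 35, 36, 37, 38, 39, 40, 41, 42, 43, 44]
[-60, -59, -58, -15, -14, -13, -12, -11, -10, -9, -8, -7, -6, -5, -4, -3, -2, -1, 0, 1, 2, 3, 4, 5, 6, 7, 8]
shift [-0.003  -0.0016  0.1012] turn [ 0.0037 -0.0066 -0.0005] pos [ 0.4668 -0.1181  0.1529] t 11.7 F [ 1.5 -0.4  3.3] w 0.0003
shift [ 0.009  -0.0016  0.0999] turn [ 0.0037 -0.0066 -0.0005] pos [ 0.4668 -0.1181  0.1529] t 11.7 F [ 1.5 -0.4  3.3] w 0.0003
shift [ 0.0175 -0.0016  0.092 ] turn [ 0.0037 -0.0066 -0.0005] pos [ 0.4668 -0.1181  0.1529] t 11.7 F [ 1.5 -0.4  3.3] w 0.0003
shift [ 0.0278 -0.0016  0.0861] turn [ 0.0037 -0.0066 -0.0005] pos [ 0.4668 -0.1181  0.1529] t 11.7 F [ 1.5 -0.4  3.3] w 0.0003
green [337.1560219   77.21076642] [ 319   59   38   37 1096] [ 0.57113978 -0.14817067  0.109     ]
shift [ 0.1258  0.0711 -0.0083] turn [ 0.0037 -0.0066 -0.0005] pos [ 0.4668 -0.1181  0.1529] t 11.7 F [ 1.5 -0.4  3.3] w 0.0003
shift [0.1255 0.071  0.041 ] turn [ 0.0037 -0.0066 -0.0005] pos [ 0.4668 -0.1181  0.1529] t 11.7 F [ 1.5 -0.4  3.3] w 0.0003
[[ 42.  45.  37.  45.  54.  53.  52.  47.  47.  25.  19.]
 [ 41.  32.  22.  31.  46.  40.  37.  32.  23.  83.  86.]
 [ 22.  18.  24.  20.  95. 101. 101.  86.  85.  86.  85.]
 [ 22.  85. 105. 100. 107. 111. 106.  99.  90.  90.  85.]
 [ 83.  89.  99. 111. 107. 114. 108. 109. 102.  89.  87.]
 [ 86.  99. 100. 109. 106. 112. 106. 109.  97.  88.  85.]
 [ 88. 100.  99. 112. 110. 106. 115. 107.  98.  88.  87.]
 [ 89.  88. 101. 101. 103. 108. 109. 101.  99.  86.  87.]
 [ 86.  89.  98. 100. 104.  99.  98.  97.  98.  86.  87.]
 [ 90.  87.  88.  99.  97. 101. 102.  93.  86.  87.  87.]
 [ 88.  90.  86.  86.  87.  90.  88.  85.  87.  85.  82.]]
```

View pics/l7.png

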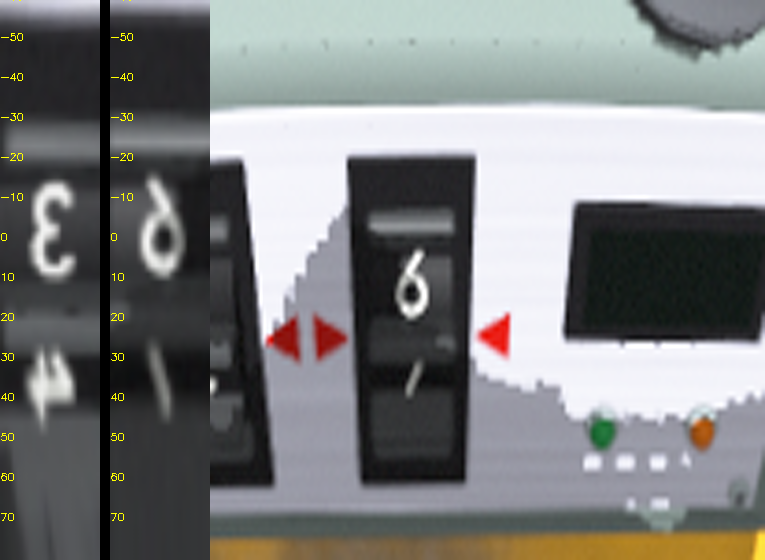

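The wheels read 4 and 7, both home: 3 and 6 are at -3°, 4 and 7 at 36°. The button is at (0.571,-0.148), with its collar about 9 mm below the top. I'll move above it next.

step_arm --steps "0.05 0.028 -0.008 0.003 -0.006 0;0.1 0.057 -0.008 0.003 -0.006 0;0.1258 0.071 -0.005 0.003 -0.006 0;0.1258 0.071 0.01 0.003 -0.006 0;0.1258 0.071 0.02 0.003 -0.006 0"

```text
clock: 12.12
position: [0.5718, -0.1487, 0.1379]
orientation: [0.0, 0.993, 0.115, 0.0]
force: [-0.3, -0.1, -1.1]
gripper_width: 0.0006
```

```bash
python3 -c "
import go
for z in(.109,.102):go.target((.571,-.1483,z+.014),13.2)"
```

```text
shift [-0.0009 -0.0008  0.0198] turn [ 0.0005 -0.0004 -0.0005] pos [ 0.5718 -0.1487  0.1379] t 12.1167 F [-0.3 -0.1 -1.1] w 0.0006
shift [-0.0009 -0.0008  0.0291] turn [ 0.0005 -0.0004 -0.0005] pos [ 0.5718 -0.1487  0.1379] t 12.1167 F [-0.3 -0.1 -1.1] w 0.0006
```

step_arm --steps "-0.001 -0.001 0.01 0 0 0;-0.001 -0.001 0.02 0 0 0;-0.001 -0.001 0.024 0 0 0;-0.001 -0.001 0.027 0 0 0;-0.001 -0.001 0.027 0 0 0"

```text
clock: 12.53
position: [0.57, -0.1478, 0.1186]
orientation: [0.0, 0.993, 0.115, -0.0]
force: [-3.3, 0.9, 4.8]
gripper_width: 0.0001
```

```bash
python3 -c "
import go
for z in(.109,.104):go.target((.571,-.1483,z+.014),13.2)"
```

```text
shift [ 0.0011  0.0009 -0.0059] turn [ 0.0002  0.0001 -0.0004] pos [ 0.57   -0.1478  0.1186] t 12.5333 F [-3.3  0.9  4.8] w 0.0001
shift [0.0011 0.0009 0.0007] turn [ 0.0002  0.0001 -0.0004] pos [ 0.57   -0.1478  0.1186] t 12.5333 F [-3.3  0.9  4.8] w 0.0001
```

step_arm --steps "0.001 0.001 0.001 0 0 0;0.001 0.001 0.002 0 0 0;0.001 0.001 0.003 0 0 0;0.001 0.001 0.003 0 0 0;0.001 0.001 0.003 0 0 0"

```text
clock: 12.95
position: [0.5705, -0.1481, 0.1182]
orientation: [0.0, 0.993, 0.115, 0.0]
force: [-8.2, 3.0, 14.2]
gripper_width: 0.0004
```

It has hit a hard stop: 14 N with the tip at 0.104 m, 5 mm below the out height. I'll let go and retract.

step_arm --steps "0 0 -0.01 0 0 0;0 0 -0.03 0 0 0;0 0 -0.06 0 0 0;-0.03 -0.03 -0.09 0 0 0;-0.12 -0.06 -0.11 0 0 0"

```text
clock: 13.37
position: [0.5048, -0.1268, 0.1973]
orientation: [0.001, 0.993, 0.115, 0.002]
force: [-0.1, -0.2, 1.0]
gripper_width: 0.0006
```

step_arm --steps "-0.05 0 -0.01 0 0 0;-0.06 0 -0.01 0 0 0;-0.06 0 -0.01 0 0 0;-0.06 0 -0.01 0 0 0;-0.06 0 -0.01 0 0 0"

```text
clock: 13.78
position: [0.4616, -0.1371, 0.2044]
orientation: [0.001, 0.993, 0.115, 0.002]
force: [1.2, 0.0, -0.3]
gripper_width: 0.0005
```

```bash
python3 look.py pics/l8.png; python3 - <<'E'
from h import *
c=pickle.load(open("w.pkl","rb"));cv2.imwrite("pics/f.png",np.vstack([np.hstack([cv2.imread("pics/l8.png")[:, :210],cv2.resize(c["img"][40:200,180:400],(580,560),interpolation=cv2.INTER_CUBIC)])]))
E
```

```text
[-60, -59, -14, -13, -12, -11, -10, -9, -8, -7, -6, -5, -4, -3, -2, -1, 0, 1, 2, 3, 4, 5, 6, 7, 8, 9, 27, 28, 29, 30, 31, 32, 33, 34, 35, 36, 37, 38, 39, 40, 41, 42, 43]
[-16, -15, -14, -13, -12, -11, -10, -9, -8, -7, -6, -5, -4, -3, -2, -1, 0, 1, 2, 3, 4, 5, 6, 7]
shift [ 0.0096 -0.0245  0.1696] turn [ 0.0013 -0.004   0.0007] pos [ 0.4616 -0.137   0.2042] t 13.8333 F [0.4 0.4 0.3] w 0.0004
shift [ 0.0216 -0.0245  0.1684] turn [ 0.0013 -0.004   0.0007] pos [ 0.4616 -0.137   0.2042] t 13.8333 F [0.4 0.4 0.3] w 0.0004
shift [ 0.03   -0.0244  0.1604] turn [ 0.0013 -0.004   0.0007] pos [ 0.4616 -0.137   0.2042] t 13.8333 F [0.4 0.4 0.3] w 0.0004
shift [ 0.0403 -0.0244  0.1544] turn [ 0.0013 -0.004   0.0007] pos [ 0.4616 -0.137   0.2042] t 13.8333 F [0.4 0.4 0.3] w 0.0004
```

View pics/f.png

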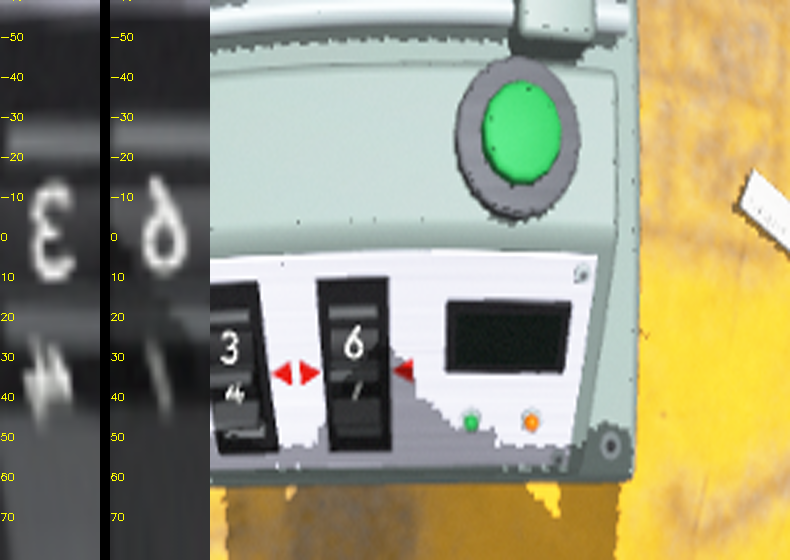

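```bash
python3 -c "
from bench import bot
print(bot.sign_off(), bot.read_state()['clock'])"
```

```text
the job is handed in; nothing more can be done
the job is handed in; nothing more can be done
```

The winder is set to 47, the green button has been pressed and let go, and the job is handed in at about 14 s.

- **Left (tens) wheel:** it started at 1 and took three clicks to reach 4.
- **Right (units) wheel:** it started off its click at about 4.65. I nudged it home to 5, then gave it two clicks to 7.
- **Button:** I pressed it once with closed fingertips, after the wheels were set. It reached a hard stop about 5 mm down, at about 14 N, and I then raised the arm clear.

**Last checks:**
- The final wrist picture puts 4 and 7 about 36° from straight up, in line with the red pointers. From above, 3 and 6 look just as near the pointers, so the reading rests on the measured wheel angles.
- The force on the tool was about zero and the gripper was clear of everything.
- The counter's display looked dark in every picture, so I could not see it take the preset. The only evidence for the press is its travel and force.
- I never aimed for the cutters, bobbin or caliper, and felt no unexpected contact, but I did not compare their positions before and after.

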